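# Crack open the sealed lid of the drying box

### The job

The steel weight was left standing on the lid of the drying box: set it down gently, upright, in the empty end of the lime tray. Then pull the lid up by its knob until the sticky gasket lets go, without throwing the lid wide open, and finish while still holding it slightly open, its front edge about 3 cm up (let go, it would fall shut and stick again). Leave all the other things on the bench and in the tray as they are.

Things in the scene. Friction and masses are not known exactly. Their poses are not given: they have to be found in the camera images.
- box: Drying box fixed to the bench, left or right of the robot: clear walls, 200 mm deep (its x) by 220 mm wide (its y), rim 110 mm high, closed by a flat grey lid 10 mm thick of the same outline whose top face is 122 mm above the bench. Origin: centre of the underside. Its front is its -x side; the lid's hinge runs along y at its +x rim.
- lid (a joint): Lid hinge angle, rad: 0 shut, grows as the front edge rises (turning about the box's +y axis), stop at 0.6. Front edge is 200 mm from the hinge: 0.15 is 3 cm open. Pulled up at the knob, the springy gasket plus lid (0.35 kg) rise to a peak of about 15 N with the knob some 8 mm up (0.045 rad), then fall to about 2 N above 0.1 rad. Little friction: falls shut if let go.
- lid_hinge (a point): Point on the hinge axis at the middle of the box's +x rim, 110 mm above the bench; fixed.
- lid_knob (a point): Grip point of the lid's black upright round knob: on its axis, 24 mm above the lid's top face, 175 mm in front of the hinge line, midway along the lid's width. The knob is a neck 20 mm in diameter under a head 30 mm in diameter that spans 14 to 36 mm above the lid's top face. Moves with the lid.
- weight: Plain steel weight of about 0.5 kg, loose, upright: body 42 mm in diameter and 44 mm high, then a neck and a small head 28 mm in diameter, 62 mm high in all. Origin: centre of its underside, z up. Starts standing on the lid behind the knob.
- tray: Lime low tray fixed to the bench, 240 mm (its x) by 320 mm (its y) outside, walls 6 mm thick, rim 18 mm high, floor 6 mm thick. Origin: centre of its underside. Its +y half holds the collar, cup and sleeve; its -y half is empty.
- tray_free (a point): Centre of the empty end of the tray, on the tray's floor, 75 mm from the tray's centre along its -y axis.
- collar: Bystander: brown ring lying flat in the tray, 60 mm across, hole 38 mm, 26 mm high; origin centre of underside.
- cup: Bystander: shallow steel bowl in the tray, 68 mm across, 30 mm high; origin centre of underside.
- sleeve: Bystander: dark steel pin standing in the tray, 20 mm in diameter, 45 mm high; origin centre of underside.
- bottle_a: Bystander: small white dropper bottle, 28 mm in diameter, 62 mm high, on the bench beyond the gap between box and tray; origin centre of underside.
- bottle_b: Bystander: second dropper bottle, same size, on the bench to the robot's right.
- beaker: Bystander: glass beaker, 68 mm across, 85 mm high, at the far side of the bench; origin centre of underside.
- dish: Bystander: low glass dish, 84 mm across, 35 mm high, at the far side of the bench; origin centre of underside.

How it is judged:
On the way, in this order (a step that is already met when the one before it is completed fails the run):
1. the weight stands upright and let go in the empty end of the tray, the lid still shut (x of weight in the frame of tray between -0.093 and 0.093 m and y of weight in the frame of tray between -0.133 and 0.01 m and z of weight in the frame of tray between 0.002 and 0.01 m and angle between weight's own z axis and vertical below 0.12 rad and linear speed of weight below 0.03 m/s and contact force between the fingers and weight below 0.1 N and contact force between weight and tray above 1 N and value of joint lid below 0.05 rad), for 0.2 s.
2. the seal is broken: the lid's front edge is more than 15 mm up (value of joint lid above 0.08 rad), for 0.1 s.
At the end, for the whole second after the job is handed in: The fingers hold the lid still and ajar (joint lid between 0.08 and 0.27 rad, front edge some 16 to 53 mm up), with nothing else propping it; the weight stands upright (within 7 degrees), at rest and let go, on the floor of the tray's empty half (value of joint lid between 0.08 and 0.27 rad and velocity of joint lid between -0.05 and 0.05 rad/s and contact force between the fingers and lid above 0.5 N and contact force between each of weight, collar, cup, sleeve, bottle_a, bottle_b, beaker, dish and lid below 0.1 N and x of weight in the frame of tray between -0.093 and 0.093 m and y of weight in the frame of tray between -0.133 and 0.01 m and z of weight in the frame of tray between 0.002 and 0.01 m and angle between weight's own z axis and vertical below 0.12 rad and linear speed of weight below 0.03 m/s and contact force between weight and tray above 1 N and contact force between the fingers and weight below 0.1 N); the arm keeps its last pose, push and grip.
It fails at once if the lid was thrown wide open (more than 0.45 rad, front edge 87 mm up) (value of joint lid above 0.45 rad).
It fails at once if the lid was lifted with the weight still on it (value of joint lid above 0.06 rad and contact force between weight and lid above 0.5 N).
It fails at once if the weight was dropped: out of the fingers it moved faster than 0.45 m/s (a fall of about 1 cm) (linear speed of weight above 0.45 m/s and contact force between the fingers and weight below 0.1 N).
It fails at once if the weight was knocked over (angle between weight's own z axis and vertical above 0.8 rad).
It fails at once if a bystander was moved more than 30 mm or knocked over (distance of any of collar, cup, sleeve, bottle_a, bottle_b, beaker, dish from where it was at the start of the episode above 0.03 m or angle between any of collar, cup, sleeve, bottle_a, bottle_b, beaker, dish's own z axis and vertical above 0.5 rad).
It also fails if it takes over 56 s, if anything falls off the work surface, if the arm or the gripper's body presses on something with over 40 N, if the wrist force passes 120 N, or if a joint passes its speed limit or range.

### The arm

A 6-joint arm with a two-finger parallel gripper is mounted at the origin on the work surface. World frame = base frame: x ahead of the robot, y to its left, z up, the work surface at z = 0. Lengths are in m, angles in rad, forces in N, time in s.
With the tool pointing down it reaches from about 0.35 to 1 m from the base axis. Payload 7.1 kg.
Tool frame: the origin (TCP) lies on the centre line of the jaws, within the pads' length; the fingertips stand 14 mm ahead of it and the grasp point (between the pads) lies 5 mm behind it; z points along the fingers, y is the line along which they close (so a half turn about z gives the same grasp; the last joint's range is limited). The gripper opens to 85 mm and grips with 20 to 120 N. Pads are 22 mm wide; open, the fingers measure 114 mm over their backs; the gripper's body (76 mm by 85 mm) begins 54 mm behind the grasp point. The pads swing forward as they close: fully open they stand 13 mm farther back than shut.
Start: joints at [-1.276, 0.423, 1.63, -0, 1.089, -0.019], TCP at [0.193, -0.594, 0.245] pointing down, gripper open.
Joint ranges: [-3, 3], [-0.9, 2.11], [0.09, 2.58], [-1.31, 4.45], [0.11, 2.69], [-2.54, 2.54]. Speed limits (rad/s): [2.39, 2.39, 3.01, 3.14, 3.14, 3.14].

### API

Orientations are given as a unit quaternion [x, y, z, w].
In Python, from workcell import robot gives the robot as it stands.
- The arm moves only by the tool pendant, called after "Emit:" in YAML: its name, and indented under it one key for each argument. Schema: {"type":"object","properties":{"rows":{"type":"array","items":{"type":"array","prefixItems":[{"type":"number"},{"type":"array","items":{"type":"number"},"minItems":3,"maxItems":3},{"type":"number"}],"minItems":3,"maxItems":3},"minItems":1,"maxItems":20},"clamp_n":{"type":"number"},"only":{"type":"string"},"quiet":{"type":"boolean"},"lines":{"type":"string"}},"required":["rows"],"additionalProperties":false}. rows is a list of rows, 1 to 20 of them, each written [opening, [dx, dy, dz], turn]: the opening from 0.0 (shut) to 1.0 (fully open), then dx, dy, dz in parts of the range, where 1.0 means 800 mm, then a turn about the tool's z in normalised numbers (1 is pi/2 rad); each row is the pose to reach, as a shift and turn from the pose commanded when the call began, along the tool's axes at that moment; what a row does not reach only later rows make up. A row lasts 1/12 s, in which the tool goes at most 0.0417 m and 0.125 rad, less where a joint would pass 70% of its speed; a pose out of reach is approached as far as the arm can. The fingers move at their own pace and stop on an object; clamp_n is the grip in N (left out, the last holds). Time passes only in rows, so rows that do not move let the fingers close. The tool returns the time, the measured TCP pose, the force, the opening and the grip force at its end. only (a regular expression) keeps the lines of the reply that match it, lines (a string "A,B") keeps lines A to B, and quiet returns only ok. No shift or turn number may pass 1 either way. Input that does not fit is refused with a message, and nothing moves.
- robot.read_state(): the state, without advancing time (a new reading comes with each control period).
- robot.read_camera(name): name is "scene" or "top" or "wrist"; returns the picture (480x640x3 uint8, red, green, blue); there is no depth.
- robot.calibration(name): a dict with "camera_matrix" (3x3 intrinsics, pixels), "extrinsics" (4x4, takes a point from world to camera coordinates); the wrist camera has in their place "tool_from_camera" (4x4, takes a point from camera to tool coordinates, whose origin is the TCP and whose axes are the flange's). Camera axes: x right, y down, z forward; pixel columns grow to the right and rows downward; lengths in m; the calibration is good to about 2 mm. A picture is of the moment at which its call begins: read the wrist's pose just before it. calibration takes no time and is no camera call.
- robot.hand_in(): hands the job in; it is judged then, once.
The state is a dict: "t": time; "joint_pos": joint angles; "dq": joint speeds; "joint_torque": joint torques, N m; "tcp_pos": TCP position; "orientation": TCP orientation; "wrist_force": force on the tool from outside, world axes, zero at the start; "wrist_torque": the same for the moment, N m; "width": opening from 0.0 (shut) to 1.0 (fully open); "gripper_force": force on a finger pad.
Only numpy, scipy, OpenCV 4.12 (cv2) and the standard library are available. Lean on these libraries where they do the work, as an engineer would, in place of code of your own. Each camera call takes 0.05 s, during which the arm holds its last target. There are 200 camera calls.

## Working session

There is one attempt and no reset: what is moved stays moved. The work goes in short steps, Python scripts to look and compute and a tool call to move; the robot and the scene stay as the last step left them, time stands still between calls to the robot, and variables do not carry over. Pictures are saved under pics/ and viewed, at most 10 in all, crops included, and the job is handed in when it is done.

```bash
ls; mkdir -p pics
```

Run:
```python
from workcell import robot
import cv2,numpy as np
np.set_printoptions(precision=4,suppress=True)
s=robot.read_state();print({k:np.round(v,4) for k,v in s.items()})
for n in["scene","top"]:
    cv2.imwrite(f"pics/{n}0.png",robot.read_camera(n)[:,:,::-1]);c=robot.calibration(n);print(n,c["camera_matrix"],c["extrinsics"])
print(robot.calibration("wrist"))
```

```text
pics
workcell.py
{'t': np.float64(0.0), 'joint_pos': array([-1.276 ,  0.4239,  1.6307,  0.    ,  1.0886, -0.019 ]), 'dq': array([-0.001 ,  0.0007,  0.0001, -0.0001,  0.0007, -0.0005]), 'joint_torque': array([  0.0008, -55.7385, -28.174 ,   0.    ,   0.0073,  -0.    ]), 'tcp_pos': array([ 0.1928, -0.594 ,  0.2445]), 'orientation': array([ 0.9877,  0.1563, -0.0001, -0.0008]), 'wrist_force': array([-0.4668, -0.4034, -0.208 ]), 'wrist_torque': array([ 0.0315,  0.0393, -0.0112]), 'gripper_force': np.float64(0.0), 'width': np.float64(0.998)}
scene [[522.4012   0.     317.1955]
 [  0.     522.4012 240.6005]
 [  0.       0.       1.    ]] [[ 0.3615  0.9322 -0.0175 -0.1694]
 [ 0.5081 -0.2127 -0.8346 -0.2247]
 [-0.7817  0.2929 -0.5506  1.8867]
 [ 0.      0.      0.      1.    ]]
top [[506.6841   0.     317.1707]
 [  0.     506.6841 234.3875]
 [  0.       0.       1.    ]] [[ 0.0272 -0.9996  0.0032 -0.1003]
 [-0.9939 -0.0274 -0.1065  0.6101]
 [ 0.1066 -0.0003 -0.9943  1.3202]
 [ 0.      0.      0.      1.    ]]
{'camera_matrix': array([[338.4005,   0.    , 322.3316],
       [  0.    , 338.4005, 239.5195],
       [  0.    ,   0.    ,   1.    ]]), 'tool_from_camera': array([[-0.0005, -0.9583, -0.2858,  0.0719],
       [ 1.    , -0.0005, -0.    ,  0.0001],
       [-0.0002, -0.2858,  0.9583, -0.1276],
       [ 0.    ,  0.    ,  0.    ,  1.    ]])}
```

View pics/scene0.png

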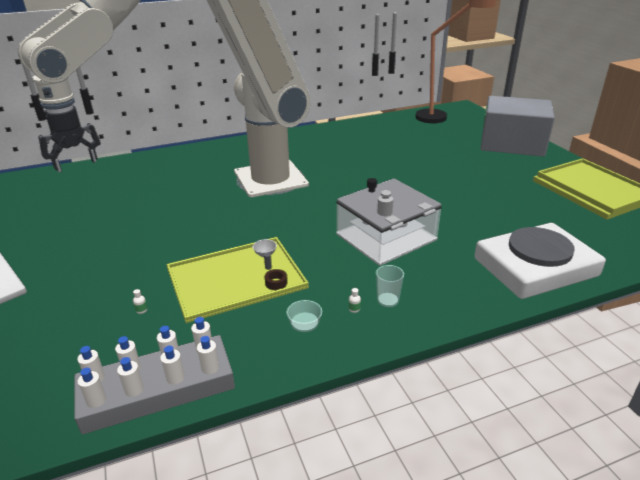

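View pics/top0.png

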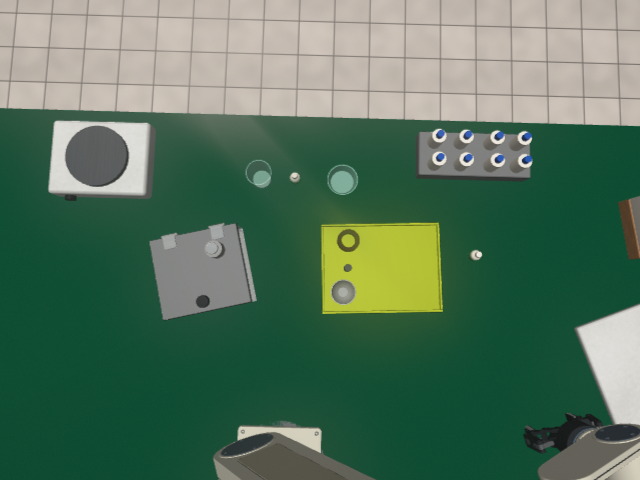

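The scene view shows the weight's head at about (386,195) and the knob at (372,184). The top view shows the weight at (213,248), the knob at (203,301), and the tray spanning (321,224)–(442,313) with its empty end on the right. I'll triangulate these next.

Create h.py:
```python
import cv2,numpy as np
from workcell import robot
from scipy.spatial.transform import Rotation as R
np.set_printoptions(precision=4,suppress=True)
def cam(n,s=None):
    c=robot.calibration(n);K=np.array(c["camera_matrix"])
    if n=="wrist":
        T=np.eye(4);T[:3,:3]=R.from_quat(s["orientation"]).as_matrix();T[:3,3]=s["tcp_pos"]
        T=T@np.array(c["tool_from_camera"])
    else: T=np.linalg.inv(np.array(c["extrinsics"]))
    return K,T
def ray(kt,uv):
    K,T=kt;d=T[:3,:3]@np.linalg.solve(K,[uv[0],uv[1],1.]);return T[:3,3],d/np.linalg.norm(d)
def plane(kt,uv,z):
    o,d=ray(kt,uv);return o+d*(z-o[2])/d[2]
def tri(rs):
    A=np.zeros((3,3));b=np.zeros(3)
    for o,d in rs:
        P=np.eye(3)-np.outer(d,d);A+=P;b+=P@o
    p=np.linalg.solve(A,b);return p,[np.linalg.norm((np.eye(3)-np.outer(d,d))@(p-o)) for o,d in rs]
def tool(s,p): return R.from_quat(s["orientation"]).as_matrix().T@(np.asarray(p)-s["tcp_pos"])
```

Run:
```python
from h import *
t=cv2.imread("pics/top0.png");s=cv2.imread("pics/scene0.png")
kt,ks=cam("top"),cam("scene")
def blobs(m,lo):
    n,l,st,c=cv2.connectedComponentsWithStats(m.astype(np.uint8));return [(st[i].tolist(),c[i].round(1).tolist()) for i in range(1,n) if st[i][4]>lo]
print("knob top",blobs(t[280:325,180:230].max(2)<60,20))
print("knob sc",blobs(s[170:200,360:385].max(2)<45,10))
for z in(.158,): print(plane(kt,(203,301),.150),plane(ks,(372,184),.15))
print(tri([ray(kt,(203,301)),ray(ks,(372,182.5))]))
print("head",tri([ray(kt,(214.5,246)),ray(ks,(386,194.5))]))
h=cv2.cvtColor(t,cv2.COLOR_BGR2HSV);m=cv2.inRange(h,(24,120,90),(36,255,255))
m[:, :300]=0
c=max(cv2.findContours(m,0,2)[0],key=cv2.contourArea);r=cv2.minAreaRect(c);b=cv2.boxPoints(r);print("tray",r)
w=np.array([plane(kt,p,.018) for p in b]);print(w,w.mean(0),np.linalg.norm(w-np.roll(w,1,0),axis=1))
cv2.imwrite("pics/c1.png",np.hstack([cv2.resize(t[215:325,140:265],None,fx=3,fy=3,interpolation=2),cv2.resize(s[170:280,325:455],None,fx=3,fy=3,interpolation=2)]))
```

```text
knob top [([17, 16, 12, 11, 100], [22.4, 21.3])]
knob sc [([7, 11, 9, 11, 69], [11.3, 15.3])]
[0.4317 0.1862 0.15  ] [0.4429 0.1828 0.15  ]
(array([0.4319, 0.1874, 0.1486]), [np.float64(0.0008449480661483454), np.float64(0.0008449480661483116)])
head (array([0.5634, 0.1612, 0.1796]), [np.float64(0.002225988095803408), np.float64(0.0022259880958033175)])
tray ((381.28509521484375, 267.7493896484375), (89.00384521484375, 120.10432434082031), 88.99491119384766)
[[ 0.6419 -0.0917  0.018 ]
 [ 0.6566 -0.4167  0.018 ]
 [ 0.4181 -0.4212  0.018 ]
 [ 0.4039 -0.1022  0.018 ]] [ 0.5301 -0.2579  0.018 ] [0.2382 0.3253 0.2386 0.3193]
```

View pics/c1.png

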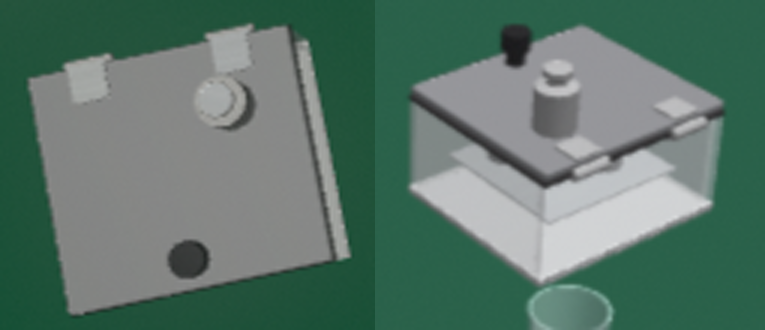

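The crop puts the weight's head at top-view pixel (211.3,248) and scene pixel (385.7,194), and the knob at (202.7,301.6). The box is yawed about 9.5°.

Run:
```python
from h import *
kt,ks=cam("top"),cam("scene");s=robot.read_state()
w,r=tri([ray(kt,(211.3,248)),ray(ks,(385.7,194))]);print("weight head",w,r)
a,b=[plane(kt,(140+x/3,215+y/3),.122) for x,y in((30,78),(70,314))];d=a-b;print("box yaw",np.arctan2(d[1],d[0]),np.linalg.norm(d))
print("tool shift",tool(s,[w[0],w[1],.27]),robot.read_state()["t"])
```

```text
weight head [0.5575 0.1665 0.1777] [np.float64(0.0004405117324222506), np.float64(0.0004405117324224418)]
box yaw 0.2281334523137865 0.1972552285140304
tool shift [ 0.5817 -0.6108 -0.0245] 0.1
```

Units first: shifts go in shares of 800 mm and turns go in shares of pi/2 rad. So -0.61 m / 0.8 = -0.7625, 0.58 m / 0.8 = 0.725, 0.09 rad / 1.5708 = 0.0573.

Emit:
pendant:
  rows:
    - [1,[0.725,-0.7625,-0.0313],0.0573]
    - [1,[0.725,-0.7625,-0.0313],0.0573]
    - [1,[0.725,-0.7625,-0.0313],0.0573]
    - [1,[0.725,-0.7625,-0.0313],0.0573]
    - [1,[0.725,-0.7625,-0.0313],0.0573]
    - [1,[0.725,-0.7625,-0.0313],0.0573]
    - [1,[0.725,-0.7625,-0.0313],0.0573]
    - [1,[0.725,-0.7625,-0.0313],0.0573]
    - [1,[0.725,-0.7625,-0.0313],0.0573]
    - [1,[0.725,-0.7625,-0.0313],0.0573]
    - [1,[0.725,-0.7625,-0.0313],0.0573]
    - [1,[0.725,-0.7625,-0.0313],0.0573]
    - [1,[0.725,-0.7625,-0.0313],0.0573]
    - [1,[0.725,-0.7625,-0.0313],0.0573]
    - [1,[0.725,-0.7625,-0.0313],0.0573]
    - [1,[0.725,-0.7625,-0.0313],0.0573]
    - [1,[0.725,-0.7625,-0.0313],0.0573]
    - [1,[0.725,-0.7625,-0.0313],0.0573]
    - [1,[0.725,-0.7625,-0.0313],0.0573]
    - [1,[0.725,-0.7625,-0.0313],0.0573]
  clamp_n: 40

```text
t: 1.77
tcp_pos: [0.5528, 0.159, 0.2698]
orientation: [0.994, 0.112, -0.0, 0.0]
wrist_force: [0.2, -0.5, 1.1]
width: 0.996
gripper_force: 0.0
```

```bash
python3 -c "
from h import *
print(robot.read_state()['joint_pos'])"
```

```text
[ 0.2595  0.3228  1.7202 -0.0001  1.0991  1.6061]
```

Emit:
pendant:
  rows:
    - [1,[0,0,0],0]
    - [1,[0,0,0],0]

```text
t: 1.93
tcp_pos: [0.5528, 0.1589, 0.2694]
orientation: [0.994, 0.113, -0.0, 0.0]
wrist_force: [0.1, -0.8, -1.3]
width: 1.0
gripper_force: 0.0
```

Run:
```python
from h import *
import pickle
s=robot.read_state();im=robot.read_camera("wrist")[:,:,::-1];cv2.imwrite("pics/w1.png",im);pickle.dump(s,open("w1.pkl","wb"));print(s["tcp_pos"])
```

```text
[0.5528 0.1589 0.2694]
```

View pics/w1.png

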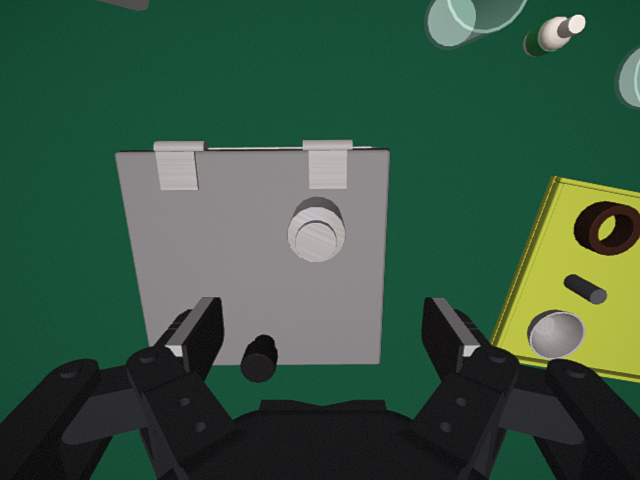

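The wrist view shows the weight's head at about (316,240) and the knob's head top at (259,366). The lid edges are square with the tool, so the yaw is right.

Run:
```python
from h import *
import pickle
s=pickle.load(open("w1.pkl","rb"));kt,ks,kw=cam("top"),cam("scene"),cam("wrist",s)
im=cv2.imread("pics/w1.png");g=cv2.cvtColor(im,6)
c=cv2.HoughCircles(cv2.medianBlur(g[190:275,270:360],3),cv2.HOUGH_GRADIENT,1,8,param1=80,param2=10,minRadius=15,maxRadius=34);c=c[0][:4]+[270,190,0];print(c)
w,r=tri([ray(kt,(211.3,248)),ray(ks,(385.7,194)),ray(kw,(316,241))]);print("weight",w,r)
print("head by plane .184",plane(kw,(316,241),.184),"shoulder .166",plane(kw,(316,235),.166))
k,r=tri([ray(kt,(202.7,301.6)),ray(ks,(372,182.5)),ray(kw,(259,363))]);print("knob",k,r)
# lid corners
cs=[plane(kw,p,.122) for p in((117,153),(389,150),(380,363))];print(np.array(cs),np.arctan2(*(cs[0]-cs[1])[[0,1]]))
h=cs[0]/2+cs[1]/2;y=(cs[0]-cs[1])/np.linalg.norm(cs[0]-cs[1]);print("knob from lid",h-.175*np.array([y[1],-y[0],0]))
print(tool(robot.read_state(),w))
```

```text
[[316.5 234.5  28. ]
 [317.5 221.5  24.9]
 [316.5 245.5  23. ]
 [322.5 228.5  20.2]]
weight [0.5577 0.1655 0.1784] [np.float64(0.0011941048169589823), np.float64(0.0005648841525003507), np.float64(0.0014011118742222899)]
head by plane .184 [0.559  0.1644 0.184 ] shoulder .166 [0.5579 0.1645 0.166 ]
knob [0.4306 0.1874 0.1484] [np.float64(0.0004632827937220268), np.float64(0.00139165241652934), np.float64(0.00108313065805721)]
[[0.5758 0.33   0.122 ]
 [0.6262 0.1218 0.122 ]
 [0.4356 0.0754 0.122 ]] -0.23725198487701335
knob from lid [0.4309 0.1848 0.122 ]
[ 0.0074 -0.0066  0.0909]
```

Emit:
pendant:
  rows:
    - [1,[0.009,-0.0075,0.0375],0]
    - [1,[0.009,-0.0075,0.075],0]
    - [1,[0.009,-0.0075,0.1],0]
    - [1,[0.009,-0.0075,0.125],0]
    - [1,[0.009,-0.0075,0.14],0]
    - [1,[0.009,-0.0075,0.15],0]
    - [1,[0.009,-0.0075,0.1525],0]
    - [1,[0.009,-0.0075,0.1525],0]
    - [0,[0.009,-0.0075,0.1525],0]
    - [0,[0.009,-0.0075,0.1525],0]
    - [0,[0.009,-0.0075,0.1525],0]
    - [0,[0.009,-0.0075,0.1525],0]
    - [0,[0.009,-0.0075,0.1525],0]
    - [0,[0.009,-0.0075,0.1525],0]
    - [0,[0.009,-0.0075,0.1525],0]
    - [0,[0.009,-0.0075,0.1525],0]
  clamp_n: 40

```text
t: 3.32
tcp_pos: [0.5586, 0.1648, 0.1492]
orientation: [0.994, 0.112, 0.001, -0.0]
wrist_force: [-2.1, 0.7, 5.1]
width: 0.472
gripper_force: 40.0
```

To row units: -0.05 m / 0.8 = -0.0625, -0.04 m / 0.8 = -0.05.

Emit:
pendant:
  rows:
    - [0,[0,0,-0.005],0]
    - [0,[0,0,-0.015],0]
    - [0,[0,0,-0.0313],0]
    - [0,[0,0,-0.05],0]
    - [0,[0,0,-0.0625],0]
    - [0,[0,0,-0.0625],0]
    - [0,[0,0,-0.0625],0]
    - [0,[0,0,-0.0625],0]

```text
t: 3.98
tcp_pos: [0.5576, 0.1641, 0.1974]
orientation: [0.994, 0.112, -0.001, 0.0]
wrist_force: [-0.9, -0.1, -6.5]
width: 0.477
gripper_force: 41.6
```

Run:
```python
from h import *
s=robot.read_state();print(s["tcp_pos"],s["wrist_force"],tool(s,[.533,-.333,.07]))
```

```text
[0.5576 0.1641 0.1974] [-0.9094 -0.109  -6.4819] [-0.1342  0.4793  0.1276]
```

Holding the weight (about 5–6 N). I'll carry it across, ramping the speed.

To row units: 0.479 m / 0.8 = 0.5988, 0.475 m / 0.8 = 0.5938.

Emit:
pendant:
  rows:
    - [0,[-0.0038,0.0125,0],0]
    - [0,[-0.01,0.0375,0],0]
    - [0,[-0.0213,0.075,0],0]
    - [0,[-0.0325,0.115,0],0]
    - [0,[-0.0438,0.1563,0],0]
    - [0,[-0.055,0.1975,0],0]
    - [0,[-0.0663,0.2375,0],0]
    - [0,[-0.0775,0.2775,0],0]
    - [0,[-0.0888,0.3188,0],0]
    - [0,[-0.1,0.3588,0],0]
    - [0,[-0.1113,0.4,0],0]
    - [0,[-0.1225,0.44,0],0]
    - [0,[-0.1338,0.4813,0],0]
    - [0,[-0.145,0.5188,0],0]
    - [0,[-0.155,0.5525,0],0]
    - [0,[-0.1625,0.5775,0],0]
    - [0,[-0.1663,0.5938,0],0]
    - [0,[-0.1675,0.5988,0],0]
    - [0,[-0.1675,0.5988,0],0]
    - [0,[-0.1675,0.5988,0],0]

```text
t: 5.65
tcp_pos: [0.5335, -0.3315, 0.1974]
orientation: [0.994, 0.112, -0.001, -0.001]
wrist_force: [-0.1, -0.3, -6.4]
width: 0.48
gripper_force: 41.9
```

Run:
```python
from h import *
import pickle
s=robot.read_state();im=robot.read_camera("wrist")[:,:,::-1];cv2.imwrite("pics/w2.png",im);pickle.dump(s,open("w2.pkl","wb"));print(s["tcp_pos"],s["wrist_force"],s["joint_pos"])
```

```text
[ 0.5335 -0.3315  0.1974] [-0.0739 -0.2637 -6.4064] [-0.5752  0.4834  1.6564  0.0005  1.0035  0.7715]
```

View pics/w2.png

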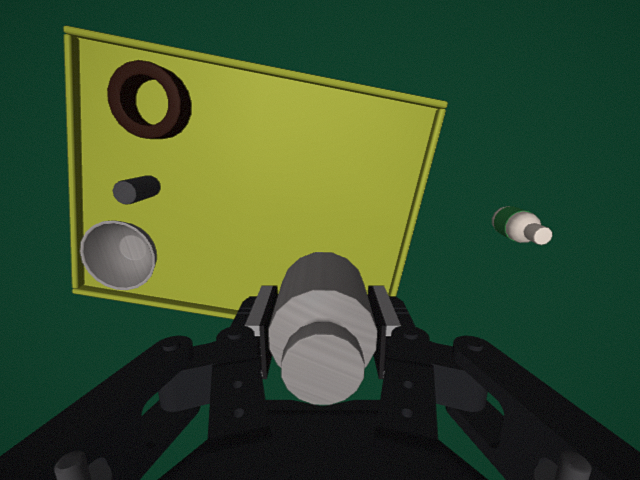

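The weight hangs upright between the pads, and the empty end of the tray is below it. Two tray rim corners are visible, at (66,30) and (446,104).

Run:
```python
from h import *
import pickle
s=pickle.load(open("w2.pkl","rb"));kt,kw=cam("top"),cam("wrist",s)
P=[]
for a,b in(((66,29),(321,224.5)),((446,103),(438.5,223.5))):
    p,r=tri([ray(kw,a),ray(kt,b)]);print(p,r);P.append(p)
d=P[0]-P[1];d[2]=0;L=np.linalg.norm(d);y=d/L;x=np.array([y[1],-y[0],0]);print("len",L)
c=(P[0]+P[1])/2-.12*x;c[2]=.006;print("centre",c,"free",c-.075*y)
print("tool in tray",(s["tcp_pos"]-c)@x,(s["tcp_pos"]-c)@y)
```

```text
[ 0.6413 -0.0932  0.0125] [np.float64(0.0007894889591007373), np.float64(0.0007894889591006925)]
[ 0.6528 -0.4092  0.0247] [np.float64(0.0008219278325659571), np.float64(0.0008219278325658942)]
len 0.3162215166362399
centre [ 0.5271 -0.2556  0.006 ] free [ 0.5298 -0.3305  0.006 ]
tool in tray 0.0036204128332826837 -0.07611637395603162
```

To row units: 0.158 m / 0.8 = 0.1975, 0.156 m / 0.8 = 0.195.

Emit:
pendant:
  rows:
    - [0,[0,0,0.0125],0]
    - [0,[0,0,0.0375],0]
    - [0,[0,0,0.0688],0]
    - [0,[0,0,0.1],0]
    - [0,[0,0,0.1313],0]
    - [0,[0,0,0.1563],0]
    - [0,[0,0,0.175],0]
    - [0,[0,0,0.185],0]
    - [0,[0,0,0.1913],0]
    - [0,[0,0,0.195],0]
    - [0,[0,0,0.1975],0]
    - [0,[0,0,0.1975],0]
    - [0,[0,0,0.1975],0]

```text
t: 6.78
tcp_pos: [0.5344, -0.3328, 0.0409]
orientation: [0.994, 0.112, 0.001, 0.0]
wrist_force: [0.1, 0.3, -6.3]
width: 0.478
gripper_force: 41.9
```

Emit:
pendant:
  rows:
    - [0,[0,0,0.0025],0]
    - [0,[0,0,0.005],0]
    - [0,[0,0,0.005],0]
    - [0,[0,0,0.005],0]

```text
t: 7.12
tcp_pos: [0.5338, -0.3325, 0.0361]
orientation: [0.994, 0.112, -0.0, -0.0]
wrist_force: [-0.9, 0.4, -6.1]
width: 0.474
gripper_force: 41.9
```

To row units: 0.003 m / 0.8 = 0.0038, 0.002 m / 0.8 = 0.0025.

Emit:
pendant:
  rows:
    - [0,[0,0,0.0013],0]
    - [0,[0,0,0.0025],0]
    - [0,[0,0,0.0038],0]
    - [0,[0,0,0.0038],0]
    - [0,[0,0,0.0038],0]

```text
t: 7.53
tcp_pos: [0.5339, -0.3325, 0.0333]
orientation: [0.994, 0.112, 0.0, 0.0]
wrist_force: [-1.0, 1.2, -1.3]
width: 0.48
gripper_force: 42.3
```

Force dropped from -6.1 to -1.3 N, so the weight is on the floor. One more millimetre, then open.

To row units: 0.001 m / 0.8 = 0.0013.

Emit:
pendant:
  rows:
    - [0,[0,0,0.0013],0]
    - [0,[0,0,0.0013],0]
    - [0.55,[0,0,0.0013],0]
    - [0.6,[0,0,0.0013],0]
    - [0.7,[0,0,0.0013],0]
    - [0.85,[0,0,0.0013],0]
    - [1,[0,0,0.0013],0]
    - [1,[0,0,0.0013],0]
    - [1,[0,0,0.0013],0]
    - [1,[0,0,0.0013],0]
    - [1,[0,0,0.0013],0]
    - [1,[0,0,0.0013],0]

```text
t: 8.53
tcp_pos: [0.5339, -0.3325, 0.032]
orientation: [0.994, 0.112, -0.0, -0.0]
wrist_force: [-0.7, -0.6, -0.3]
width: 1.003
gripper_force: 0.0
```

Emit:
pendant:
  rows:
    - [1,[0,0,-0.0125],0]
    - [1,[0,0,-0.0375],0]
    - [1,[0,0,-0.075],0]
    - [1,[0,0,-0.125],0]
    - [1,[0,0,-0.175],0]
    - [1,[0,0,-0.225],0]
    - [1,[0,0,-0.25],0]
    - [1,[0,0,-0.25],0]
    - [1,[0,0,-0.25],0]
    - [1,[0,0,-0.25],0]

```text
t: 9.37
tcp_pos: [0.5333, -0.3321, 0.2316]
orientation: [0.994, 0.112, -0.0, -0.0]
wrist_force: [-0.5, -0.0, 0.5]
width: 1.002
gripper_force: 0.0
```

Run:
```python
from h import *
s=robot.read_state();im=robot.read_camera("wrist")[:,:,::-1];cv2.imwrite("pics/w3.png",im);print(s["tcp_pos"],R.from_quat(s["orientation"]).as_matrix()[:,0],tool(s,[.4308,.1865,.22]))
```

```text
[ 0.5333 -0.3321  0.2316] [ 0.9751  0.2219 -0.0007] [ 0.0152 -0.5284  0.012 ]
```

View pics/w3.png

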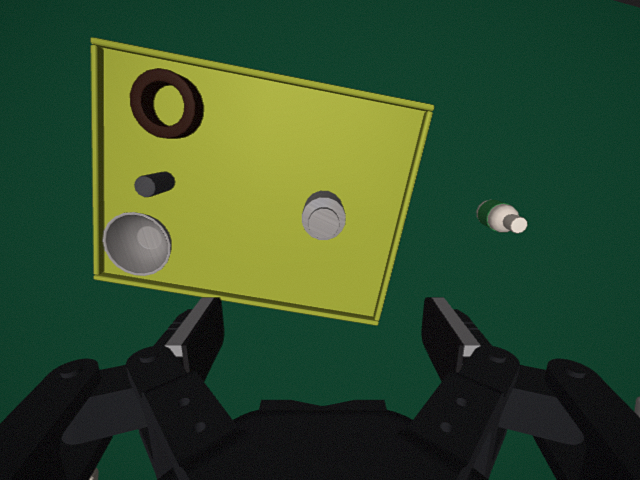

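The weight stands upright in the empty end at (323,216), with the other tray items untouched. Next, over to the knob.

Emit:
pendant:
  rows:
    - [1,[0.0013,-0.0375,-0.025],0]
    - [1,[0.0025,-0.075,-0.025],0]
    - [1,[0.0038,-0.125,-0.025],0]
    - [1,[0.005,-0.175,-0.025],0]
    - [1,[0.0063,-0.225,-0.025],0]
    - [1,[0.0075,-0.275,-0.025],0]
    - [1,[0.0088,-0.325,-0.025],0]
    - [1,[0.01,-0.375,-0.025],0]
    - [1,[0.0113,-0.425,-0.025],0]
    - [1,[0.0125,-0.475,-0.025],0]
    - [1,[0.0138,-0.525,-0.025],0]
    - [1,[0.015,-0.575,-0.025],0]
    - [1,[0.0163,-0.6125,-0.025],0]
    - [1,[0.0175,-0.6438,-0.025],0]
    - [1,[0.0188,-0.66,-0.025],0]
    - [1,[0.0188,-0.66,-0.025],0]
    - [1,[0.0188,-0.66,-0.025],0]
    - [1,[0.0188,-0.66,-0.025],0]

```text
t: 10.92
tcp_pos: [0.4308, 0.185, 0.2511]
orientation: [0.994, 0.112, -0.001, 0.0]
wrist_force: [0.6, 0.3, -0.3]
width: 0.998
gripper_force: 0.0
```

Run:
```python
from h import *
import pickle
s=robot.read_state();im=robot.read_camera("wrist")[:,:,::-1];cv2.imwrite("pics/w4.png",im);pickle.dump(s,open("w4.pkl","wb"));print(s["tcp_pos"],s["joint_pos"])
```

```text
[0.4308 0.185  0.2511] [ 0.3804  0.1852  1.9579 -0.0003  1.0007  1.7275]
```

View pics/w4.png

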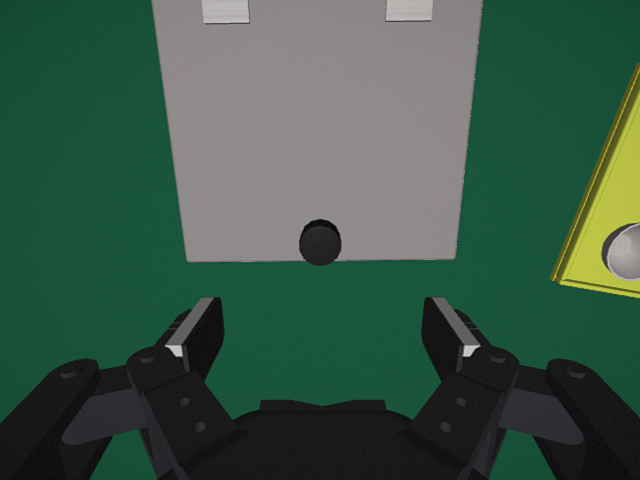

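The knob's top disc is at (320,243) and the lid is shut and square.

Run:
```python
from h import *
import pickle
s=pickle.load(open("w4.pkl","rb"));s1=pickle.load(open("w1.pkl","rb"));kw=cam("wrist",s)
print(plane(kw,(320.5,243.5),.158),tri([ray(kw,(320.5,241)),ray(cam("wrist",s1),(259,364)),ray(cam("top"),(202.7,301.6)),ray(cam("scene"),(372,182.5))]))
p=plane(kw,(320.5,243.5),.158);p[2]=.142;print(tool(robot.read_state(),p))
```

```text
[0.4335 0.1867 0.158 ] (array([0.4313, 0.187 , 0.1492]), [np.float64(0.001335070974186513), np.float64(0.0014363243553256722), np.float64(0.0011310174312275923), np.float64(0.0015194467603768756)])
[ 0.003  -0.0014  0.1093]
```

To row units: 0.109 m / 0.8 = 0.1363, 0.002 m / 0.8 = 0.0025.

Emit:
pendant:
  rows:
    - [1,[0.0025,-0.0013,0.025],0]
    - [1,[0.0025,-0.0013,0.0563],0]
    - [1,[0.0025,-0.0013,0.0875],0]
    - [1,[0.0025,-0.0013,0.1125],0]
    - [1,[0.0025,-0.0013,0.125],0]
    - [1,[0.0025,-0.0013,0.1325],0]
    - [1,[0.0025,-0.0013,0.1363],0]
    - [1,[0.0025,-0.0013,0.1363],0]
    - [0,[0.0025,-0.0013,0.1363],0]
    - [0,[0.0025,-0.0013,0.1363],0]
    - [0,[0.0025,-0.0013,0.1363],0]
    - [0,[0.0025,-0.0013,0.1363],0]
    - [0,[0.0025,-0.0013,0.1363],0]
    - [0,[0.0025,-0.0013,0.1363],0]
    - [0,[0.0025,-0.0013,0.1363],0]
    - [0,[0.0025,-0.0013,0.1363],0]
    - [0,[0.0025,-0.0013,0.1363],0]
  clamp_n: 60

```text
t: 12.38
tcp_pos: [0.4333, 0.1874, 0.1437]
orientation: [0.994, 0.112, 0.0, -0.0]
wrist_force: [-0.8, -0.3, 5.6]
width: 0.334
gripper_force: 58.6
```

To row units: -0.012 m / 0.8 = -0.015, -0.002 m / 0.8 = -0.0025.

Emit:
pendant:
  rows:
    - [0,[0,0,-0.0025],0]
    - [0,[0.0006,0,-0.005],0]
    - [0,[0.0013,0,-0.0075],0]
    - [0,[0.0019,0,-0.01],0]
    - [0,[0.0025,0,-0.0125],0]
    - [0,[0.0031,0,-0.015],0]
    - [0,[0.0031,0,-0.015],0]
    - [0,[0.0031,0,-0.015],0]

```text
t: 13.05
tcp_pos: [0.4357, 0.1878, 0.1544]
orientation: [0.994, 0.112, 0.0, -0.0]
wrist_force: [7.5, 2.7, -15.4]
width: 0.33
gripper_force: 60.4
```

To row units: -0.014 m / 0.8 = -0.0175, -0.012 m / 0.8 = -0.015.

Emit:
pendant:
  rows:
    - [0,[0.0019,0,-0.0025],0]
    - [0,[0.0025,0,-0.005],0]
    - [0,[0.0038,0,-0.0075],0]
    - [0,[0.0044,0,-0.01],0]
    - [0,[0.005,0,-0.0125],0]
    - [0,[0.0056,0,-0.015],0]
    - [0,[0.0063,0,-0.0175],0]
    - [0,[0.0063,0,-0.0175],0]
    - [0,[0.0063,0,-0.0175],0]
    - [0,[0.0063,0,-0.0175],0]

```text
t: 13.88
tcp_pos: [0.4409, 0.189, 0.1694]
orientation: [0.994, 0.112, 0.001, -0.0]
wrist_force: [3.5, 1.7, -4.8]
width: 0.329
gripper_force: 60.7
```

Run:
```python
from h import *
cv2.imwrite("pics/e.png",np.hstack([cv2.resize(robot.read_camera("scene")[160:280,320:460,::-1],None,fx=3,fy=3,interpolation=2),cv2.resize(robot.read_camera("top")[200:320,300:450,::-1],None,fx=2.4,fy=3,interpolation=2)]))
```

```text
(no output)
```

View pics/e.png

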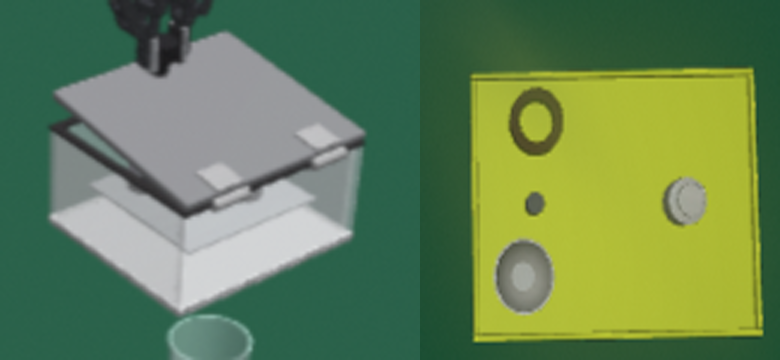

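The lid is ajar, held by its knob, with the corner gap at (55,95)–(55,128). The knob has risen about 26 mm, which is roughly 0.15 rad. The weight is upright in the tray. I'll let it settle and hand in.

Emit:
pendant:
  rows:
    - [0,[0,0,0],0]
    - [0,[0,0,0],0]
    - [0,[0,0,0],0]
    - [0,[0,0,0],0]
    - [0,[0,0,0],0]
    - [0,[0,0,0],0]

```text
t: 14.48
tcp_pos: [0.4408, 0.189, 0.1692]
orientation: [0.994, 0.112, 0.001, -0.0]
wrist_force: [4.8, 2.2, -5.6]
width: 0.328
gripper_force: 60.8
```

```bash
python3 -c "
from workcell import robot
print(robot.hand_in())"
```

```text
the job is handed in; nothing more can be done
None
```

Handed in at 14.5 s, no verdict printed: the weight stands upright and released in the tray's empty end, the seal is broken, and the gripper holds the lid about 0.15 rad (3 cm) open by its knob.

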